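# Hold a towel peg open over the wash-guide card

### The job

Squeeze the blue towel peg open to take it off the rim of the peg box, carry it to the wash-guide card and hold it gaping over the middle of the card's top edge, in line with the card and with one jaw well down each side, touching neither, so that I can straighten the crooked sheet before the peg goes on. Finish while still holding the peg wide open there: do not let it close and do not put it down. Leave the peg box, the card stand, the orange peg, the bottle and the red cup where they are.

Things in the scene. Friction and masses are not known exactly. Their poses are not given: they have to be found in the camera images.
- blue_peg_grip (a point): Blue jumbo towel peg (spring clip, 30 mm wide, 55 g) standing upright, jaws down, on the box's near rim. Point midway between its two flat upright handles, 45 mm above the pivot, 13 mm below the handles' tops. x: pressing direction (square to the rim), y: along the pivot, z: up. Handles measure 55 mm over the outside at the top, 24 mm and parallel when pressed open; pressing takes 6 to 12 N.
- blue_peg_mouth (a point): Midpoint between the tips of the blue peg's two jaws, 45 mm below the pivot and 90 mm below blue_peg_grip on the peg's own axis; same axes. The gripping pads of the jaws are 15 mm high and 28 mm wide; the throat between the jaws is free up to 38 mm above this point, where the coil lies.
- blue_peg_r (a joint): Opening angle (rad) of the blue peg's far jaw half about the pivot; 0 jaws shut, 0.044 as parked on the rim, 0.32 the stop. The other half always turns equally the other way. The gap between the jaw tips is about 90 mm times this angle (0.25: 22 mm). The spring always closes it.
- card_top (a point): Middle of the top edge of the wash-guide card: stiff white board, 120 mm wide, with a slightly crooked paper sheet on it, together 6 mm thick, upright in a grey steel foot (70 x 150 x 10 mm; all loose, 0.9 kg). 150 mm above the worktop, half-way through the thickness. x: square to the card's face, y: along the top edge, z: up.
- card_stand: The whole wash-guide card with its foot; origin at the centre of the foot's underside, axes as for card_top.
- blue_peg: The same blue peg as a whole; origin on its pivot (the steel coil), axes as for blue_peg_grip. Its spring always closes it.
- peg_box: White plastic peg box, open on top, 130 (x) x 260 (y) x 85 mm high, walls 4 mm thick, loose (0.95 kg); origin at the centre of its underside. Both big pegs sit on its near (-x) long rim, about 60 mm to either side of the middle, their pivots 22 mm above the rim. Small pegs lie inside up to 35 mm high.
- orange_peg_grip (a point): The same point on an orange peg of the same kind, clipped on the same rim about 120 mm from the blue one; to be left alone.
- softener: White softener bottle with a green band, 68 mm across, 200 mm tall, standing beyond the work; origin at the centre of its underside. To be left alone.
- dose_cup: Red dosing cup, 60 mm across, 55 mm tall, standing between box and card; origin at the centre of its underside. To be left alone.

How it is judged:
On the way:
1. The blue peg is squeezed open while still over the rim of the box (value of joint blue_peg_r above 0.09 rad and distance of blue_peg_mouth from where it was at the start of the episode below 0.02 m), for 0.1 s.
At the end, for the whole second after the job is handed in: Blue peg held by the fingers (>4 N), open >0.19 rad, still, upright and in line within 0.2 rad, jaw tips 10-36 mm below the card edge, within 20 mm of its middle and 8 mm of its mid-plane, not touching the card. Stand moved <15, box <30, orange peg <20, bottle and cup <30 mm and upright (value of joint blue_peg_r above 0.19 rad and x of blue_peg_mouth in the frame of card_top between -0.008 and 0.008 m and y of blue_peg_mouth in the frame of card_top between -0.02 and 0.02 m and z of blue_peg_mouth in the frame of card_top between -0.036 and -0.01 m and angle between the y axis of blue_peg_mouth and the y axis of card_top, either way round below 0.2 rad and angle between each of blue_peg_mouth, softener, dose_cup's own z axis and vertical below 0.2 rad and contact force between each of blue_peg, the fingers and card_stand below 0.5 N and contact force between the fingers and blue_peg above 4 N and linear speed of blue_peg below 0.02 m/s and distance of card_stand from where it was at the start of the episode below 0.015 m and distance of each of peg_box, softener, dose_cup from where it was at the start of the episode below 0.03 m and distance of orange_peg_grip from where it was at the start of the episode below 0.02 m); the arm keeps its last pose, push and grip.
It fails at once if The card stand was shoved (distance of card_stand from where it was at the start of the episode above 0.02 m).
It fails at once if The peg box was dragged along (distance of peg_box from where it was at the start of the episode above 0.04 m).
It fails at once if The orange peg was disturbed (distance of orange_peg_grip from where it was at the start of the episode above 0.025 m).
It fails at once if The bottle or the cup was disturbed (distance of any of softener, dose_cup from where it was at the start of the episode above 0.04 m).
It fails at once if The blue peg snapped shut on the card (value of joint blue_peg_r below 0.12 rad and contact force between blue_peg and card_stand above 3 N).
It also fails if it takes over 38 s, if anything falls off the work surface, if the arm or the gripper's body presses on something with over 40 N, if the wrist force passes 120 N, or if a joint passes its speed limit or range.

### The arm

A 6-joint arm with a two-finger parallel gripper is mounted at the origin on the work surface. World frame = base frame: x ahead of the robot, y to its left, z up, the work surface at z = 0. Lengths are in m, angles in rad, forces in N, time in s.
With the tool pointing down it reaches from about 0.35 to 0.85 m from the base axis. Payload 8.1 kg.
Tool frame: the origin (TCP) lies midway between the tips of the shut fingers; the grasp point (between the pads) lies 19 mm behind it; z points along the fingers, y is the line along which they close (so a half turn about z gives the same grasp; the last joint's range is limited). The gripper opens to 85 mm and grips with 20 to 120 N. Pads are 22 mm wide; open, the fingers measure 114 mm over their backs; the gripper's body (76 mm by 85 mm) begins 54 mm behind the grasp point. The pads swing forward as they close: fully open they stand 13 mm farther back than shut.
Start: joints at [1.089, 0.13, 1.488, -0, 1.523, -0.085], TCP at [0.232, 0.553, 0.231] pointing down, gripper open.
Joint ranges: [-2.96, 2.96], [-0.89, 2.26], [0.02, 2.5], [-1.34, 4.48], [0, 2.73], [-2.66, 2.66]. Speed limits (rad/s): [2.39, 2.39, 2.79, 3.14, 3.14, 3.14].

### API

Orientations are given as a unit quaternion [x, y, z, w].
In Python, from bench import observe, read_camera, camera_params, close_job gives the robot as it stands.
- The arm moves only by the tool servo_tool, never from a script. Its argument "series" is a list that holds one entry, the list of rows, each a list of 6 numbers: the shift along the tool's x, y, z in mm, then the turn, a rotation vector about the tool's x, y, z in rad. In form: [[[dx, dy, dz, ax, ay, az], ...]]. A call has 1 to 12 rows; each row is the pose to reach, as a shift and turn from the pose commanded when the call began, along the tool's axes at that moment; what a row does not reach only later rows make up. A row lasts 1/12 s, in which the tool goes at most 41.7 mm and 7.16 degrees, less where a joint would pass 70% of its speed; a pose out of reach is approached as far as the arm can. A call with a gripper value outside its range is refused whole. "jaw" is the finger opening in mm, from 0 to 85.4, set as the call begins (left out, the last holds). The fingers move at their own pace and stop on an object; the grip force is fixed at half the most. Time passes only in rows, so rows that repeat a pose let the fingers close. It gives the time, the measured TCP pose, the force, the opening and the grip force at its end, in the units of the state.
- observe(): the state, without advancing time (a new reading comes with each control period).
- read_camera(name): name is "side" or "top"; returns the picture (400x640x3 uint8, blue, green, red); there is no depth.
- camera_params(name): a dict with "fovy" (degrees; the focal length in pixels is half the picture's height over the tangent of half this angle, whatever the lens; pixels are square), "cx", "cy" (the principal point, pixels), "k1" (the pictures are not rectified: a ray, as slopes to the right and down, at radius r is drawn at 1 + k1 r^2 times it, then the intrinsics apply), "R" (3x3) and "t" (3): a world point X has camera coordinates R X + t. Camera axes: x right, y down, z forward; pixel columns grow to the right and rows downward; lengths in m; the calibration is good to about 2 mm. A picture is of the moment at which its call begins. camera_params takes no time and is no camera call.
- close_job(): hands the job in; it is judged then, once.
The state is a dict: "clock": time; "q": joint angles; "dq": joint speeds; "effort": joint torques, N m; "eef_pos": TCP position; "tool_rot": TCP orientation; "wrist_force": force on the tool from outside, world axes, zero at the start; "moment": the same for the moment, N m; "opening": opening from 0.0 (shut) to 1.0 (fully open); "grip_force": force on a finger pad.
Only numpy, scipy, OpenCV 4.12 (cv2) and the standard library are available. Lean on these libraries where they do the work, as an engineer would, in place of code of your own. Each camera call takes 0.05 s, during which the arm holds its last target. There are 200 camera calls.

## Working session

There is one attempt and no reset: what is moved stays moved. The work goes in short steps, Python scripts to look and compute and a tool call to move; the robot and the scene stay as the last step left them, time stands still between calls to the robot, and variables do not carry over. Pictures are saved under pics/ and viewed, at most 10 in all, crops included, and the job is handed in when it is done.

Besides the shell and the picture viewer there is one more tool, called after "Emit:" as name(argument=value, ...) on one line, values as JSON. servo_tool: Moves the arm, as the interface text tells. Its arguments: {"type":"object","properties":{"series":{"type":"array","items":{"type":"array","items":{"type":"array","items":{"type":"number"}}}},"jaw":{"type":"number"}},"required":["series"]}

```bash
mkdir -p pics
cat > h.py <<'E'
import numpy as np, cv2
from bench import observe, read_camera, camera_params, close_job
from scipy.spatial.transform import Rotation as Ro
def K(p):
    f=200/np.tan(np.radians(p['fovy'])/2); return np.array([[f,0,p['cx']],[0,f,p['cy']],[0,0,1.]]),np.array([p['k1'],0,0,0.])
def proj(n,X):
    p=camera_params(n);k,d=K(p);R=np.array(p['R'])
    return cv2.projectPoints(np.array(X,float).reshape(-1,3),cv2.Rodrigues(R)[0],np.array(p['t'],float),k,d)[0].reshape(-1,2)
def ray(n,uv):
    p=camera_params(n);k,d=K(p);R=np.array(p['R'])
    s=cv2.undistortPoints(np.array(uv,float).reshape(-1,1,2),k,d).reshape(-1,2)
    return -R.T@np.array(p['t']), np.c_[s,np.ones(len(s))]@R
def atz(n,uv,z):
    c,d=ray(n,uv); z=np.broadcast_to(z,len(d)); return c+d*((z-c[2])/d[:,2])[:,None]
def tri(a,b):
    c1,d1=ray('top',a);c2,d2=ray('side',b);o=[]
    for u,v in zip(d1,d2):
        s=np.linalg.lstsq(np.c_[u,-v],c2-c1,rcond=None)[0];P=c1+s[0]*u;Q=c2+s[1]*v;o.append([*((P+Q)/2),np.linalg.norm(P-Q)])
    return np.array(o)
E
python3 - <<'E'
from h import *
np.set_printoptions(precision=3,suppress=True)
for n in ('side','top'):
    cv2.imwrite(f'pics/{n}0.png',read_camera(n)); p=camera_params(n);print(n,p['fovy'],p['k1'],-np.array(p['R']).T@p['t'],np.array(p['R'])[2])
s=observe();print(s)
E
```

```text
side 54.70260170424126 0.00753908259652994 [ 0.089 -0.604  0.766] [ 0.465  0.599 -0.652]
top 47.218225411747284 -0.11156653728172156 [ 0.38  -0.028  1.108] [ 0.182 -0.015 -0.983]
{'clock': 0.1, 'q': array([ 1.089,  0.131,  1.489, -0.   ,  1.523, -0.085]), 'dq': array([-0.001, -0.003, -0.001,  0.001, -0.001, -0.001]), 'effort': array([  0.001, -57.095, -50.194,  -0.   ,   0.008,   0.   ]), 'eef_pos': array([0.232, 0.553, 0.23 ]), 'tool_rot': array([ 0.197,  0.98 , -0.001, -0.   ]), 'wrist_force': array([-0.656, -0.927,  0.113]), 'moment': array([0.017, 0.016, 0.03 ]), 'grip_force': 0.0, 'opening': 1.0055248241604713}
```

View pics/side0.png

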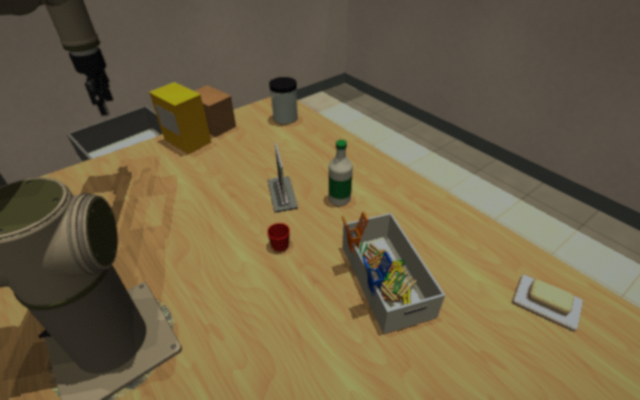

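View pics/top0.png

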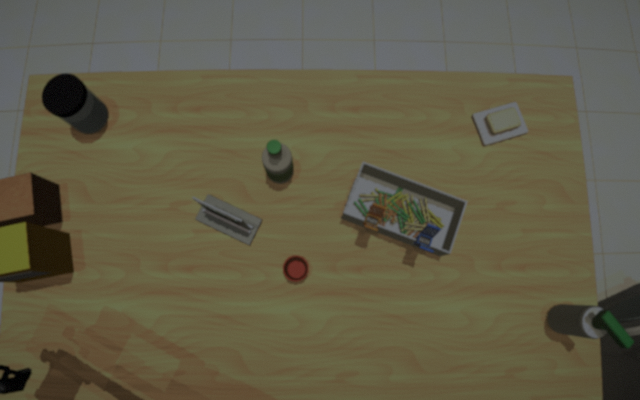

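The side picture shows the box around (390,270), with the blue peg near (378,268) and the orange one near (355,230). The card is at (282,180). In the top picture the box is around (405,208), the blue peg at (428,235), the orange peg at (376,215) and the card at (228,215). I'll enlarge these for corner positions.

Run:
```python
from h import *
t=cv2.imread('pics/top0.png');s=cv2.imread('pics/side0.png')
def c(im,x,y,w,h,k):
    o=cv2.resize(im[y:y+h,x:x+w],None,fx=k,fy=k,interpolation=cv2.INTER_CUBIC)
    o=cv2.convertScaleAbs(o,alpha=1.4,beta=10)
    for i in range(0,w,10): cv2.line(o,(i*k,0),(i*k,6 if i%50 else 14),(255,255,255),1)
    for i in range(0,h,10): cv2.line(o,(0,i*k),(6 if i%50 else 14,i*k),(255,255,255),1)
    return o
a=np.hstack([c(t,340,160,130,100,4),c(t,190,185,70,100,4)])
b=np.hstack([c(s,330,200,130,100,4),c(s,250,140,70,100,4)])
cv2.imwrite('pics/c1.png',a[:, :800]);cv2.imwrite('pics/c2.png',b[:, :800])
```

```text
(no output)
```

View pics/c1.png

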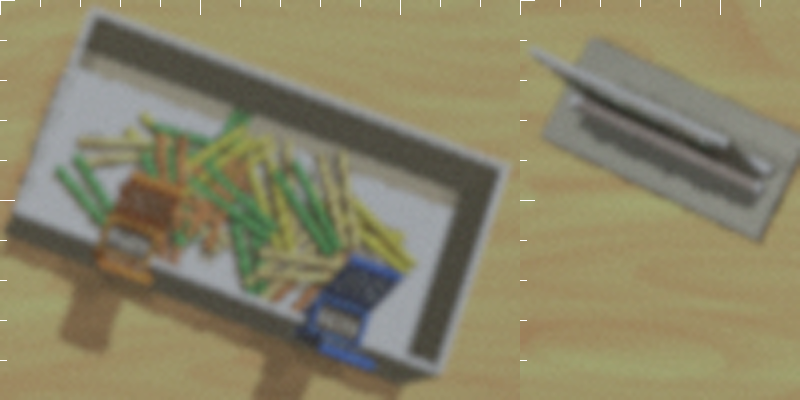

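View pics/c2.png

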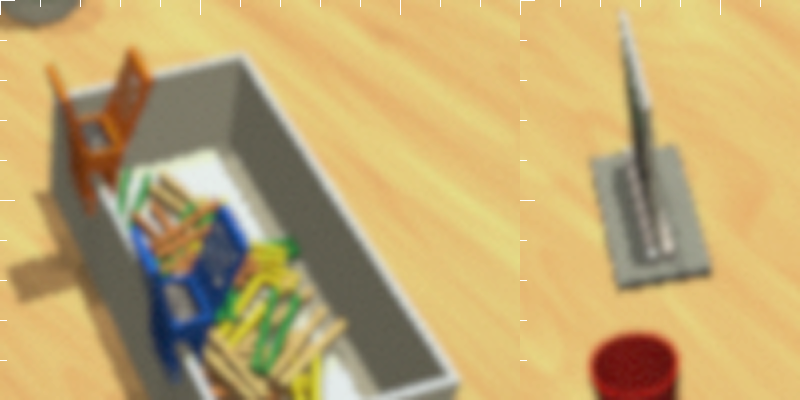

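Enlarged views show the following:
- **Box rim corners (top picture):** (362,162), (467,201), (450,253), (341,219).
- **Blue peg (top picture):** far handle top runs (426,223)-(440,227), near handle about (420,248)-(434,252).
- **Card top edge:** (193,197)-(242,221) in top, (275,142)-(282,166) in side.

Run:
```python
from h import *
np.set_printoptions(precision=4,suppress=True)
T=lambda l:[(340+x/4,160+y/4) for x,y in l]; S=lambda l:[(330+x/4,200+y/4) for x,y in l]
Tc=lambda l:[(190+(x-520)/4,185+y/4) for x,y in l]; Sc=lambda l:[(250+(x-520)/4,140+y/4) for x,y in l]
b=T([(5,235),(90,10),(508,165),(440,372)])
P=atz('top',b,.085);print('rim top',P[:,:2]);print(np.linalg.norm(np.roll(P,-1,0)-P,axis=1))
print('rim side',atz('side',S([(57,95),(243,57),(458,382)]),.085)[:,:2])
print('tri',tri(b[:3],S([(57,95),(243,57),(458,382)])))
h=T([(347,254),(402,267),(320,351),(375,367)])
P=atz('top',h,.165);print('handles top',P[:,:2])
print('handles side',atz('side',S([(222,207),(250,250),(133,225)]),.165)[:,:2])
print('coil', atz('top',T([(337,322)]),.107), atz('side',S([(183,303)]),.107))
f=Tc([(543,137),(595,38),(805,133),(762,242)]);P=atz('top',f,.01);print('foot',P[:,:2],P.mean(0),np.linalg.norm(np.roll(P,-1,0)-P,axis=1))
P=atz('side',Sc([(590,157),(678,148),(710,270),(620,285)]),.01);print('foot side',P[:,:2],P.mean(0))
e=Tc([(532,49),(730,142)]);P=atz('top',e,.15);print('card',P,P.mean(0))
print('card side',atz('side',Sc([(622,10),(648,105)]),.15));print(tri(e,Sc([(622,10),(648,105)])))
P=atz('top',[(283,268),(307,268),(274,148)],[.055,.055,.2]);print('cup,bottle',P)
```

```text
rim top [[ 0.5368 -0.0975]
 [ 0.6688 -0.1486]
 [ 0.5772 -0.3902]
 [ 0.4579 -0.3434]]
[0.1415 0.2584 0.1281 0.2583]
rim side [[ 0.5532 -0.1043]
 [ 0.6671 -0.1532]
 [ 0.5757 -0.3913]]
tri [[ 0.5438 -0.1021  0.0869  0.0171]
 [ 0.6708 -0.1496  0.0798  0.0013]
 [ 0.5774 -0.3907  0.083   0.0005]]
handles top [[ 0.5142 -0.272 ]
 [ 0.5072 -0.3012]
 [ 0.4633 -0.2556]
 [ 0.4547 -0.2843]]
handles side [[ 0.5107 -0.2759]
 [ 0.5014 -0.3041]
 [ 0.4676 -0.2562]]
coil [[ 0.4844 -0.2798  0.107 ]] [[ 0.4881 -0.2776  0.107 ]]
foot [[0.5471 0.2518]
 [0.6087 0.2222]
 [0.5497 0.0917]
 [0.4834 0.1164]] [0.5472 0.1705 0.01  ] [0.0683 0.1433 0.0707 0.1496]
foot side [[0.5473 0.2521]
 [0.6075 0.2175]
 [0.5433 0.0857]
 [0.4841 0.1137]] [0.5455 0.1672 0.01  ]
card [[0.5735 0.2242 0.15  ]
 [0.5232 0.1161 0.15  ]] [0.5484 0.1702 0.15  ]
card side [[0.5735 0.2242 0.15  ]
 [0.5229 0.1163 0.15  ]]
[[0.5735 0.2242 0.15   0.    ]
 [0.523  0.1162 0.15   0.0004]]
cup,bottle [[ 0.4276  0.035   0.055 ]
 [ 0.4276 -0.0198  0.055 ]
 [ 0.6672  0.0476  0.2   ]]
```

```bash
cat >> h.py <<'E'
def rel(pos,yawdeg):
    "shift (mm) and turn (tool axes) to reach TCP pos, pointing down, tool y at yawdeg in world"
    s=observe(); R0=Ro.from_quat(s['tool_rot']); a=np.radians(yawdeg)
    y=np.array([np.cos(a),np.sin(a),0]); z=np.array([0,0,-1.]); R1=Ro.from_matrix(np.c_[np.cross(y,z),y,z])
    return np.round(np.r_[R0.inv().apply(np.array(pos)-s['eef_pos'])*1000,(R0.inv()*R1).as_rotvec()],4)
E
python3 - <<'E'
from h import *
print(rel([.42,.12,.26],24)); print(rel([.485,-.278,.26],-19))
E
```

```text
[-3.410487e+02 -3.265519e+02 -2.915060e+01 -1.600000e-03  5.000000e-04
  7.551000e-01]
[-5.548218e+02 -6.685019e+02 -2.862230e+01 -1.400000e-03  1.100000e-03
  1.505600e+00]
```

Emit:
servo_tool(series=[[[-20,-19,-10,0,0,0.05],[-50,-48,-20,0,0,0.12],[-85,-82,-29,0,0,0.19],[-120,-115,-29,0,0,0.26],[-150,-144,-29,0,0,0.33],[-180,-172,-29,0,0,0.4],[-210,-201,-29,0,0,0.47],[-240,-230,-29,0,0,0.54],[-270,-259,-29,0,0,0.61],[-300,-287,-29,0,0,0.68],[-325,-311,-29,0,0,0.73],[-341,-327,-29,0,0,0.755]]], jaw=85)

```text
clock: 1.1
eef_pos: [0.4205, 0.117, 0.2601]
tool_rot: [0.546, 0.838, -0.0, 0.0]
wrist_force: [0.6, 0.2, 0.1]
opening: 0.994
grip_force: 0.0
```

Run:
```python
from h import *
print(observe()['eef_pos'],rel([.485,-.278,.26],-19))
```

```text
[0.4205212  0.11701842 0.26009616] [-3.875059e+02 -1.001804e+02  4.169000e-01  1.000000e-04  8.000000e-04
  7.464000e-01]
```

Emit:
servo_tool(series=[[[-25,-6,0,0,0,0.05],[-60,-15,0,0,0,0.12],[-97,-25,0,0,0,0.19],[-135,-35,0,0,0,0.26],[-172,-44,0,0,0,0.33],[-210,-54,0,0,0,0.4],[-247,-64,0,0,0,0.47],[-285,-74,0,0,0,0.54],[-320,-83,0,0,0,0.61],[-355,-92,0,0,0,0.68],[-380,-98,0,0,0,0.73],[-388,-100,0,0,0,0.747]]])

```text
clock: 2.1
eef_pos: [0.486, -0.2786, 0.2593]
tool_rot: [0.815, 0.58, -0.001, -0.0]
wrist_force: [0.0, 0.4, 0.5]
opening: 0.995
grip_force: 0.0
```

Emit:
servo_tool(series=[[[0,0,0,0,0,0],[0,0,0,0,0,0]]])

```text
clock: 2.27
eef_pos: [0.4862, -0.2746, 0.2597]
tool_rot: [0.813, 0.582, -0.0, -0.001]
wrist_force: [0.5, 0.8, 0.4]
opening: 0.994
grip_force: 0.0
```

Run:
```python
from h import *
s=observe();print(s['eef_pos'],rel([.485,-.278,.18],-19))
t=read_camera('top');d=read_camera('side')
f=lambda im,x,y:cv2.convertScaleAbs(cv2.resize(im[y:y+100,x:x+100],None,fx=4,fy=4,interpolation=cv2.INTER_CUBIC),alpha=1.4,beta=10)
cv2.imwrite('pics/c3.png',np.hstack([f(t,380,180),f(d,320,200)]))
```

```text
[ 0.48621177 -0.27460349  0.25969807] [-3.67530e+00  5.13000e-02  7.96949e+01 -1.30000e-03 -9.00000e-04
  4.10000e-03]
```

View pics/c3.png

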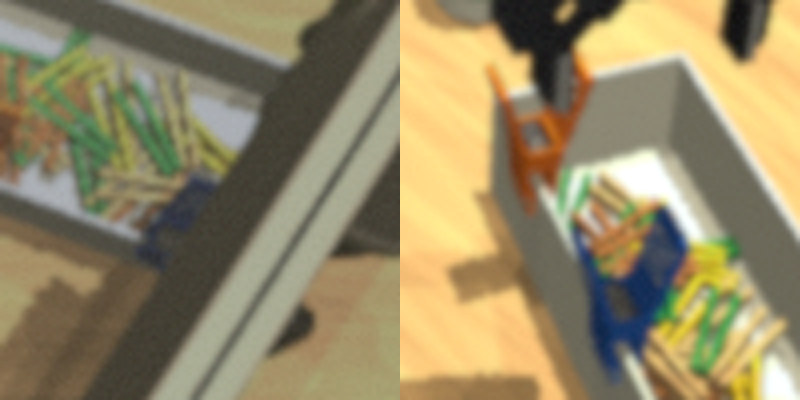

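The crops show the open fingers straddling the blue peg, still high above it. In the side crop the fingers are at about (560,80) and (745,40), with the peg at (640,270). I'll shift 4 mm along tool x and descend.

Emit:
servo_tool(series=[[[-2,0,10,0,0,0],[-4,0,30,0,0,0],[-4,0,50,0,0,0],[-4,0,70,0,0,0],[-4,0,88,0,0,0],[-4,0,103,0,0,0],[-4,0,115,0,0,0],[-4,0,123,0,0,0],[-4,0,128,0,0,0],[-4,0,129,0,0,0],[-4,0,129,0,0,0],[-4,0,129,0,0,0]]])

```text
clock: 3.37
eef_pos: [0.4858, -0.2792, 0.1323]
tool_rot: [0.813, 0.582, 0.0, 0.001]
wrist_force: [-0.2, -0.5, -0.2]
opening: 0.991
grip_force: 0.0
```

Run:
```python
from h import *
s=observe();print(s['eef_pos'],s['wrist_force'],rel([.485,-.278,.13],-19))
d=read_camera('side')
cv2.imwrite('pics/c4.png',cv2.convertScaleAbs(cv2.resize(d[190:310,310:440],None,fx=4,fy=4,interpolation=cv2.INTER_CUBIC),alpha=1.4,beta=10))
```

```text
[ 0.4857691  -0.27923872  0.13231312] [-0.18631354 -0.48304488 -0.23732577] [ 9.2620e-01 -1.1305e+00  2.3110e+00  1.5000e-03  5.0000e-04  3.7000e-03]
```

View pics/c4.png

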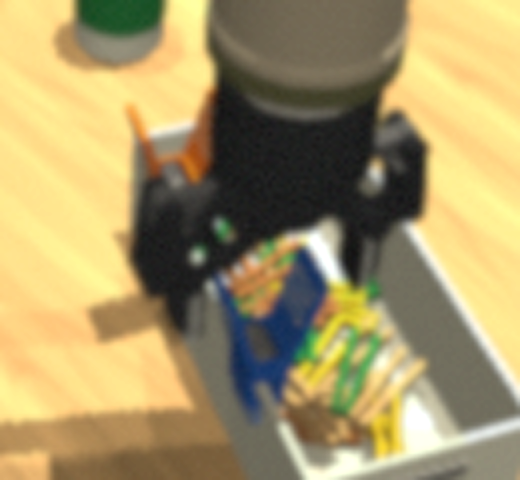

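The side crop shows the peg between the fingers: near finger at (185,300), far finger at (355,250), handles at (225,285) and (325,260). It looks well centred, so I'll close in stages.

Emit:
servo_tool(series=[[[0,0,0,0,0,0],[0,0,0,0,0,0],[0,0,0,0,0,0],[0,0,0,0,0,0],[0,0,0,0,0,0],[0,0,0,0,0,0]]], jaw=46)

```text
clock: 3.92
eef_pos: [0.4851, -0.2788, 0.1312]
tool_rot: [0.813, 0.582, -0.0, -0.0]
wrist_force: [-0.4, -0.4, -0.5]
opening: 0.541
grip_force: 6.5
```

Emit:
servo_tool(series=[[[0,0,0,0,0,0],[0,0,0,0,0,0],[0,0,0,0,0,0],[0,0,0,0,0,0],[0,0,0,0,0,0],[0,0,0,0,0,0]]], jaw=32)

```text
clock: 4.42
eef_pos: [0.4852, -0.2789, 0.1313]
tool_rot: [0.813, 0.582, -0.0, -0.0]
wrist_force: [0.3, 0.0, -0.9]
opening: 0.375
grip_force: 7.9
```

Run:
```python
from h import *
s=observe();print(s['eef_pos'],s['wrist_force'],s['opening']*85.4,s['grip_force'])
```

```text
[ 0.48519885 -0.27891224  0.13129324] [ 0.29198152  0.03681134 -0.88063272] 32.04689333231208 7.910127356881276
```

Emit:
servo_tool(series=[[[0,0,0,0,0,0],[0,0,0,0,0,0],[0,0,0,0,0,0],[0,0,0,0,0,0],[0,0,0,0,0,0],[0,0,0,0,0,0]]], jaw=20)

```text
clock: 4.92
eef_pos: [0.4852, -0.2789, 0.1313]
tool_rot: [0.813, 0.582, -0.0, -0.0]
wrist_force: [0.2, 0.1, -0.8]
opening: 0.245
grip_force: 37.9
```

Emit:
servo_tool(series=[[[0,0,-2,0,0,0],[0,0,-6,0,0,0],[0,0,-12,0,0,0],[0,0,-20,0,0,0],[0,0,-30,0,0,0],[0,0,-42,0,0,0],[0,0,-56,0,0,0],[0,0,-70,0,0,0],[0,0,-85,0,0,0],[0,0,-100,0,0,0],[0,0,-115,0,0,0],[0,0,-130,0,0,0]]])

```text
clock: 5.92
eef_pos: [0.4854, -0.279, 0.2636]
tool_rot: [0.813, 0.582, 0.0, 0.001]
wrist_force: [-0.4, -0.1, -2.3]
opening: 0.24
grip_force: 37.9
```

Emit:
servo_tool(series=[[[0,0,-12,0,0,0],[0,0,-22,0,0,0],[0,0,-28,0,0,0],[0,0,-30,0,0,0],[0,0,-30,0,0,0],[0,0,-30,0,0,0]]])

```text
clock: 6.42
eef_pos: [0.485, -0.2787, 0.2905]
tool_rot: [0.813, 0.582, -0.0, -0.001]
wrist_force: [-0.4, 0.4, -1.0]
opening: 0.246
grip_force: 37.9
```

Run:
```python
from h import *
s=observe();print(s['eef_pos'],s['opening']*85.4,s['grip_force'],rel([.548,.17,.29],-25),rel([.49,.0,.29],-22))
t=read_camera('top');d=read_camera('side')
cv2.imwrite('pics/t5.png',t);cv2.imwrite('pics/s5.png',d)
f=lambda im,x,y:cv2.convertScaleAbs(cv2.resize(im[y:y+150,x:x+200],None,fx=4,fy=4,interpolation=cv2.INTER_CUBIC),alpha=1.4,beta=10)
cv2.imwrite('pics/c5.png',f(d,280,160)); print(proj('side',[[.485,-.279,.22]]))
```

```text
[ 0.48497137 -0.27874754  0.29049882] 20.970537304370428 37.86263644695282 [ 4.451274e+02 -8.490140e+01  7.269000e-01 -1.100000e-03 -2.000000e-04
  1.083000e-01] [ 2.655057e+02 -8.504120e+01  6.732000e-01 -1.100000e-03 -3.000000e-04
  5.600000e-02]
[[379.98503308 240.05930458]]
```

View pics/c5.png

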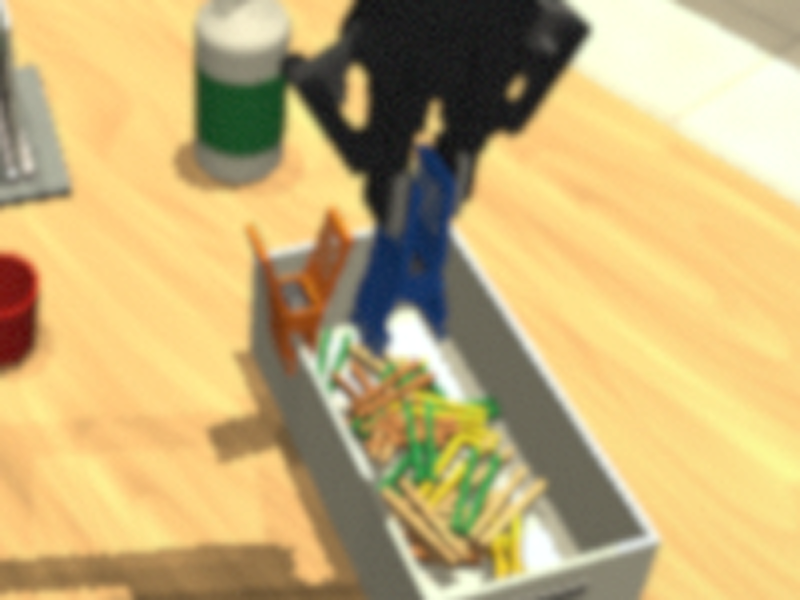

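The side crop shows the peg hanging open in the fingers. Its jaw tips are at about (370,345) and (437,333), so their middle is close to the predicted (400,320) for a mouth 71 mm below the TCP. The orange peg and the box look undisturbed. Now I'll carry it across.

Emit:
servo_tool(series=[[[5,-2,0,0,0,0],[17,-5,0,0,0,0],[35,-10,0,0,0,0.01],[57,-16,0,0,0,0.015],[82,-23,0,0,0,0.02],[110,-30,0,0,0,0.025],[138,-38,0,0,0,0.03],[166,-46,0,0,0,0.035],[194,-54,0,0,0,0.04],[222,-62,0,0,0,0.045],[247,-68,0,0,0,0.05],[270,-73,0,0,0,0.055]]])

```text
clock: 7.52
eef_pos: [0.5024, 0.0029, 0.2912]
tool_rot: [0.829, 0.56, 0.0, -0.0]
wrist_force: [0.4, 0.3, -0.9]
opening: 0.245
grip_force: 37.9
```

Emit:
servo_tool(series=[[[22,-1,0,0,0,0.005],[47,-3,0,0,0,0.015],[73,-5,0,0,0,0.02],[98,-8,0,0,0,0.03],[120,-10,0,0,0,0.04],[138,-13,0,0,0,0.045],[152,-16,0,0,0,0.05],[162,-19,0,0,0,0.05],[169,-20,0,0,0,0.05],[172,-21,0,0,0,0.05],[173,-22,0,0,0,0.05],[173,-22,0,0,0,0.05]]])

```text
clock: 8.52
eef_pos: [0.5471, 0.1687, 0.2913]
tool_rot: [0.843, 0.539, -0.0, 0.0]
wrist_force: [0.2, -0.2, -1.0]
opening: 0.242
grip_force: 37.9
```

Emit:
servo_tool(series=[[[0,0,0,0,0,0],[0,0,0,0,0,0],[0,0,0,0,0,0],[0,0,0,0,0,0]]])

```text
clock: 8.85
eef_pos: [0.5474, 0.1685, 0.2914]
tool_rot: [0.843, 0.538, 0.0, 0.0]
wrist_force: [-0.4, -0.3, -1.0]
opening: 0.242
grip_force: 37.9
```

Run:
```python
from h import *
s=observe();print(s['eef_pos'],s['opening']*85.4,s['grip_force'],rel([.548,.17,.26],-25))
d=read_camera('side');f=lambda im,x,y,w,h,k:cv2.convertScaleAbs(cv2.resize(im[y:y+h,x:x+w],None,fx=k,fy=k,interpolation=cv2.INTER_CUBIC),alpha=1.4,beta=10)
cv2.imwrite('pics/c6.png',f(d,235,80,100,80,7))
m=s['eef_pos']-[0,0,.071];y=Ro.from_quat(s['tool_rot']).apply([0,1,0]);x=Ro.from_quat(s['tool_rot']).apply([1,0,0])
print((proj('side',[m,m+.0145*y,m-.0145*y,m+.0145*y-.014*x,m-.0145*y-.014*x,s['eef_pos']])-[235,80])*7)
print((proj('side',[[.5735,.2242,.15],[.548,.170,.15],[.523,.1162,.15]])-[235,80])*7)
```

```text
[0.54738597 0.16846744 0.29142205] 20.68123140824829 37.87549316883087 [ 1.64710e+00 -9.12000e-02  3.14221e+01  1.00000e-04 -1.00000e-04
  2.70000e-03]
[[290.98040469 367.26265092]
 [328.61177108 362.12227653]
 [253.16591198 372.42662484]
 [334.66363071 381.07959994]
 [258.48247361 391.58136483]
 [274.28752984 198.81950718]]
[[283.4266422  437.53517895]
 [305.23439113 517.70706174]
 [329.39854505 603.76000125]]
```

View pics/c6.png

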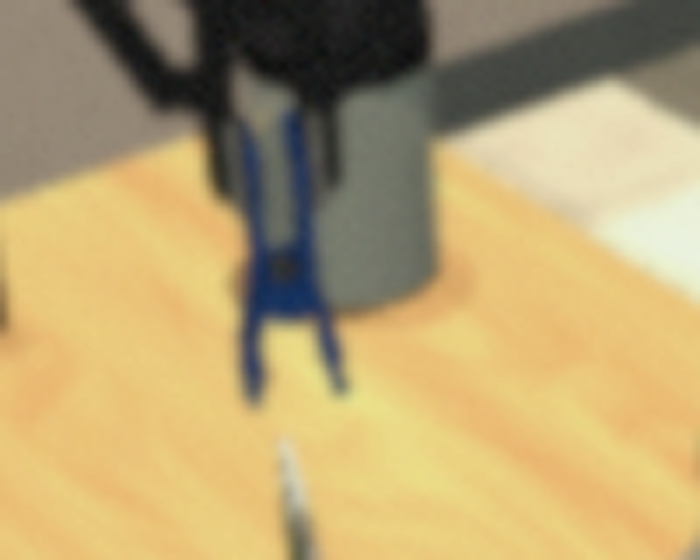

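The side crop shows the peg hanging upright and gaping, with its tips at (253,405) and (342,394). Their middle, column 297, agrees with the predicted 297, and the card edge starts at (284,437). Next I'll lower it to just above the edge and check the centring.

Emit:
servo_tool(series=[[[1,0,4,0,0,0],[2,0,12,0,0,0],[2,0,22,0,0,0],[2,0,32,0,0,0],[2,0,42,0,0,0],[2,0,50,0,0,0],[2,0,55,0,0,0],[2,0,58,0,0,0],[2,0,60,0,0,0],[2,0,60,0,0,0],[2,0,60,0,0,0]]])

```text
clock: 9.82
eef_pos: [0.5484, 0.1708, 0.2317]
tool_rot: [0.842, 0.539, 0.0, 0.0]
wrist_force: [0.1, 0.1, 0.0]
opening: 0.247
grip_force: 37.9
```

Run:
```python
from h import *
s=observe();print(s['eef_pos'],s['opening']*85.4,s['grip_force'],rel([.548,.17,.203],-25))
d=read_camera('side');f=lambda im,x,y,w,h,k:cv2.convertScaleAbs(cv2.resize(im[y:y+h,x:x+w],None,fx=k,fy=k,interpolation=cv2.INTER_CUBIC),alpha=1.4,beta=10)
cv2.imwrite('pics/c7.png',f(d,250,110,60,75,8))
m=s['eef_pos']-[0,0,.071];y=Ro.from_quat(s['tool_rot']).apply([0,1,0]);x=Ro.from_quat(s['tool_rot']).apply([1,0,0])
print((proj('side',[m,m+.0145*y-.014*x,m-.0145*y-.014*x])-[250,110])*8)
print((proj('side',[[.5735,.2242,.15],[.548,.170,.15],[.523,.1162,.15]])-[250,110])*8)
```

```text
[0.54839454 0.17079873 0.23173938] 21.101717005356605 37.875468134880066 [-9.0250e-01 -3.8900e-02  2.8739e+01  6.0000e-04 -4.0000e-04  3.4000e-03]
[[225.95939678 324.61497956]
 [274.08684824 340.84223751]
 [190.44814913 353.1263286 ]]
[[203.91616251 260.04020451]
 [228.83930415 351.66521342]
 [256.45548006 450.01143001]]
```

View pics/c7.png

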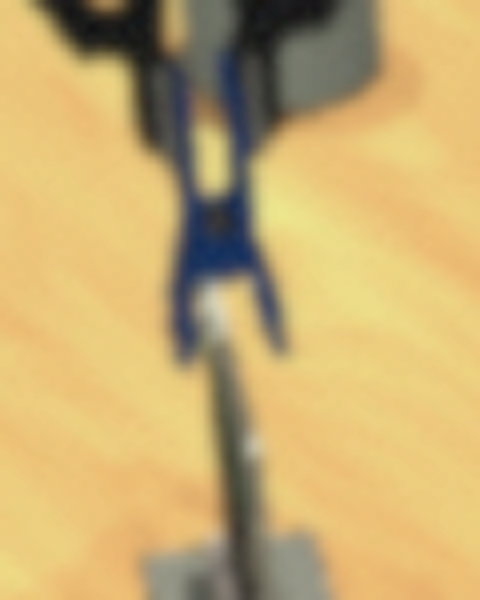

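The crop shows the gaping jaws centred over the card edge, with tips at (185,360) and (280,350) against predicted (190,353) and (274,341). The near card corner is around (250,445). To firm up the card's mid-plane, I'll take intensity profiles across its top edge from the first pictures.

Run:
```python
from h import *
np.set_printoptions(precision=0,suppress=True,linewidth=200)
a=np.radians(-25);n=np.array([np.cos(a),np.sin(a),0]);e=np.array([-np.sin(a),np.cos(a),0]);c=np.array([.548,.17,.15])
o=np.arange(-14,15,1)/1000
print(o*1000)
for nm in('top','side'):
    im=cv2.imread(f'pics/{nm}0.png').astype(np.float32).mean(2)
    for lo,hi in ((-55,-30),(-30,0),(0,30),(30,55)):
        acc=0
        for s in range(lo,hi,2):
            p=proj(nm,[c+k*n+s/1000*e for k in o]).astype(np.float32)
            acc=acc+cv2.remap(im,p[:,0].copy(),p[:,1].copy(),cv2.INTER_LINEAR).ravel()
        print(nm,lo,acc/len(range(lo,hi,2)))
```

```text
[-14. -13. -12. -11. -10.  -9.  -8.  -7.  -6.  -5.  -4.  -3.  -2.  -1.   0.   1.   2.   3.   4.   5.   6.   7.   8.   9.  10.  11.  12.  13.  14.]
top -55 [72. 67. 59. 48. 39. 34. 35. 40. 48. 58. 69. 79. 87. 94. 96. 95. 91. 86. 84. 83. 84. 85. 86. 87. 88. 88. 88. 88. 88.]
top -30 [71. 66. 58. 48. 39. 34. 35. 41. 50. 60. 70. 79. 87. 93. 96. 95. 91. 87. 84. 82. 83. 84. 86. 87. 87. 87. 87. 87. 87.]
top 0 [74. 70. 63. 54. 45. 39. 38. 43. 52. 62. 73. 81. 89. 94. 96. 96. 93. 90. 87. 85. 85. 85. 86. 87. 86. 86. 86. 86. 86.]
top 30 [91. 91. 90. 88. 85. 82. 78. 74. 72. 73. 76. 82. 88. 94. 97. 98. 97. 95. 92. 91. 91. 91. 91. 91. 90. 90. 90. 90. 90.]
side -55 [ 96.  85.  75.  68.  64.  65.  70.  77.  86.  96. 106. 115. 123. 128. 130. 131. 130. 127. 125. 123. 122. 121. 121. 120. 120. 120. 121. 121. 121.]
side -30 [114. 108. 100.  93.  87.  82.  81.  85.  90.  99. 108. 116. 124. 129. 131. 131. 130. 128. 126. 125. 123. 123. 122. 122. 123. 123. 123. 123. 123.]
side 0 [119. 118. 116. 113. 110. 107. 104. 103. 105. 109. 113. 119. 125. 129. 131. 131. 130. 128. 127. 125. 125. 124. 124. 124. 124. 124. 124. 124. 124.]
side 30 [123. 123. 123. 122. 122. 122. 121. 121. 121. 122. 125. 127. 130. 133. 134. 133. 132. 130. 129. 127. 126. 125. 125. 125. 125. 125. 125. 125. 125.]
```

The mid-plane lies about 1.2 mm towards -x, which the foot centre also suggests. I'll correct for that while lowering.

Emit:
servo_tool(series=[[[0,-1,1,0,0,0.003],[0,-1,3,0,0,0.003],[-1,-1,6,0,0,0.003],[-1,-1,10,0,0,0.003],[-1,-1,14,0,0,0.003],[-1,-1,18,0,0,0.003],[-1,-1,22,0,0,0.003],[-1,-1,25,0,0,0.003],[-1,-1,27,0,0,0.003],[-1,-1,28,0,0,0.003],[-1,-1,28,0,0,0.003],[-1,-1,28,0,0,0.003]]])

```text
clock: 10.87
eef_pos: [0.5469, 0.1703, 0.2034]
tool_rot: [0.843, 0.537, 0.0, 0.0]
wrist_force: [-0.3, 0.3, 0.0]
opening: 0.248
grip_force: 37.9
```

Emit:
servo_tool(series=[[[0,0,0,0,0,0],[0,0,0,0,0,0],[0,0,0,0,0,0],[0,0,0,0,0,0]]])

```text
clock: 11.2
eef_pos: [0.5469, 0.1703, 0.2035]
tool_rot: [0.843, 0.537, 0.0, 0.0]
wrist_force: [0.5, 0.6, -0.5]
opening: 0.242
grip_force: 37.9
```

Run:
```python
from h import *
s=observe();print(s['eef_pos'],s['wrist_force'],s['opening']*85.4,s['grip_force'],abs(s['dq']).max(),rel([.547,.1705,.203],-25))
d=read_camera('side');t=read_camera('top')
f=lambda im,x,y:cv2.convertScaleAbs(cv2.resize(im[y:y+90,x:x+60],None,fx=6,fy=6,interpolation=cv2.INTER_CUBIC),alpha=1.4,beta=10)
cv2.imwrite('pics/c8.png',np.hstack([f(d,250,120),f(t,185,175)]))
m=s['eef_pos']-[0,0,.071];R=Ro.from_quat(s['tool_rot']);x,y=R.apply([1,0,0]),R.apply([0,1,0])
print((proj('side',[m+.0145*y-.014*x,m-.0145*y-.014*x,[.522,.1167,.15]])-[250,120])*6)
```

```text
[0.54690134 0.17025762 0.2034632 ] [ 0.53786726  0.61976628 -0.478871  ] 20.70482384969631 37.875621914863586 0.0018161113416462716 [ 2.613e-01 -1.300e-02  4.632e-01  2.000e-04 -1.000e-04  4.000e-04]
[[207.89695293 247.64570003]
 [146.16279304 256.82558   ]
 [189.85122039 277.8417835 ]]
```

View pics/c8.png

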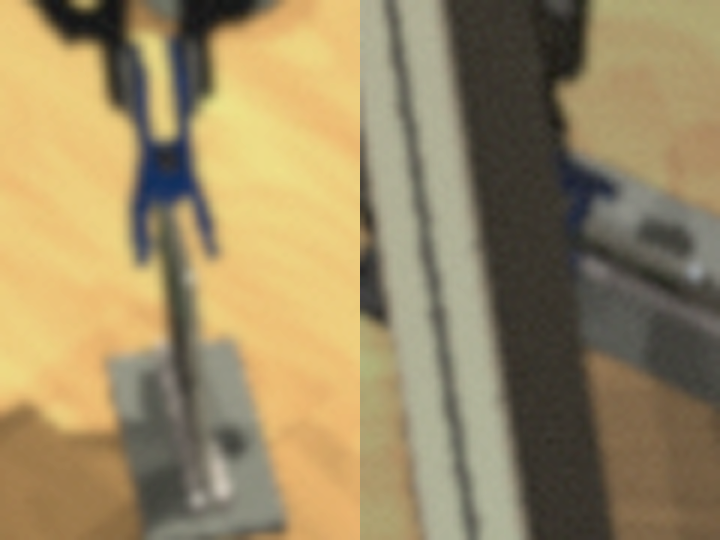

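The final crops show the gaping jaws straddling the card edge, with tips at (141,258) and (212,250) against predicted (146,257) and (208,248). The stand is where it was, and the wrist force is only noise. I'll hand in now.

```bash
python3 -c "
from bench import close_job
print(close_job())"
```

```text
the job is handed in; nothing more can be done
None
```

I handed the job in with the blue peg held pressed fully open over the middle of the card's top edge, jaw tips about 18 mm down each side. By the pictures and wrist force it was touching nothing, but no verdict came back.

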